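Start the candy jar's cap on its thread and screw it home

TASK

The cap of the candy jar is only resting on top of its thread. Without lifting it off, turn it gently backward (anticlockwise from above) until you feel it drop into the thread start, then turn it forward (clockwise) until it stops, fully home, and let go. Use little force, so that the jar does not slip round in its holder, and leave the other things on the counter alone.

Things in the scene. Friction and masses are not known exactly. Their poses are not given: they have to be found in the camera images.
- cap: ribbed aluminium screw cap, 80 mm across, 28 mm high, 0.11 to 0.23 kg. Origin: on its axis at its lower edge; z up. Three lugs inside ride on the jar's three threads (2 mm loose sideways). At the start they rest on the level top of the threads, cap origin 126.5 mm above the jar's origin; fully home it is 111 mm above it. x: along the grip bar.
- cap_grip (a point): middle of the upright dark wooden bar on the cap, by which it is turned: 16 mm thick (cap y), 56 mm long (cap x), 30 mm tall, centred on the cap's axis. This point lies 43 mm above the cap's origin, 15 mm below the bar's top and 15 mm above the cap's flat top.
- neck_top (a point): point on the jar's axis at the level top of the threads, 128 mm above the jar's origin. An unknown 0.25 to 1.2 rad of anticlockwise turning brings the lugs over the gaps, where the cap can fall 10 mm straight down. A cap held up by the grip will not fall: keep it pressed lightly (3 to 6 N). The gap leaves about 0.2 rad of play, then comes a hard stop.
- jar_corner (a point): upper corner of the jar's square body, 42 mm along the jar's x and y, 100 mm above its origin; shows whether the jar has slipped. From the gap the cap turns 0.95 to 1.3 rad clockwise, sinking 5.7 mm per rad (2 mm vertical play), to a hard stop: home. Turned clockwise before it dropped, its lugs jam on the thread tails after 0.4 to 1.3 rad.
- jar: square glass candy jar, 92 mm wide, 110 mm to the shoulder, with a round threaded neck, upright in the holder. Origin: centre of its underside, 8 mm above the counter; z up. The neck's angle to the square body is not known. Twisted with more than about 0.5 N m (running friction is under 0.25) the jar slips round in its holder. Pressing on the cap takes no more than about 6 N.
- holder: steel holder fixed to the counter, 130 mm square base plate 8 mm thick with four rubber-lined upright plates, 58 mm tall, gripping the jar. Origin: centre of its underside
- pourer: matte black ceramic pourer, 68 mm across, 115 mm tall, standing 150 to 180 mm from the jar's axis; bystander. Origin: centre of its underside
- spice: small amber glass spice jar, 48 mm across, 85 mm tall, standing 140 to 170 mm from the candy jar's axis; bystander. Origin: centre of its underside
- pin: wooden rolling pin, 54 mm thick, 420 mm long along its y; bystander. Origin: under its middle
- probe: stainless thermometer probe lying on the counter, 230 mm long along its x, 17 mm high; bystander. Origin: under its handle
- clamp: steel spring clamp lying on the counter, about 115 mm long, 16 mm high; bystander. Origin: under its middle
- bowl: white ceramic bowl, 140 mm across, 60 mm high; bystander. Origin: centre of its underside
- mug: white mug, 80 mm across, 90 mm high; bystander. Origin: centre of its underside
There are look-alikes about, which are no part of the job. Leave any blue look-alike of the cap alone.

How it is judged:
By the outcome, as a careful person would: the job done as asked, in the order asked, and still so for the second after the job is handed in, with the robot touching nothing.
It also fails if it takes over 51 s, if anything falls off the work surface, if the arm or the gripper's body presses on something with over 40 N, if the wrist force passes 120 N, or if a joint passes its speed limit or range.

ROBOT

A 6-joint arm with a two-finger parallel gripper is mounted at the origin on the work surface. World frame = base frame: x ahead of the robot, y to its left, z up, the work surface at z = 0. Lengths are in m, angles in rad, forces in N, time in s.
With the tool pointing down it reaches from about 0.35 to 0.8 m from the base axis. Payload 7.3 kg.
Tool frame: the origin (TCP) lies on the centre line of the jaws, within the pads' length; the fingertips stand 25 mm ahead of it and the grasp point (between the pads) lies 6 mm ahead of it (env.nose_length is the distance from the TCP to the fingertips, in m); y points along the fingers, x is the direction in which the jaws open and shut, and the axes are right-handed (so a half turn about y gives the same grasp; the last joint's range is limited). The gripper opens to 85 mm and grips with 20 to 120 N. Pads are 22 mm wide; open, the fingers measure 114 mm over their backs; the gripper's body (76 mm by 85 mm) begins 54 mm behind the grasp point. The pads swing forward as they close: fully open they stand 13 mm farther back than shut.
Start: joints at [0.976, 0.342, 1.524, -0, 1.275, -0.146], TCP at [0.228, 0.473, 0.256] pointing down, gripper open.
Joint ranges: [-2.53, 2.53], [-0.77, 2.02], [0.04, 2.7], [-1, 4.14], [0.28, 2.66], [-3.11, 3.11]. Speed limits (rad/s): [2.57, 2.57, 3.14, 3.14, 3.14, 3.14].

INTERFACE

Orientations are given as a unit quaternion [w, x, y, z].
In Python, from workcell import env gives the robot as it stands.
- The arm moves only by the tool step_arm, never from a script. Its argument "motion" is a list of rows, each a list of 7 numbers: the turn, a rotation vector about the world's x, y, z in rad, then the shift along the world's x, y, z in cm, then the finger opening in cm, from 0 to 8.54. In form: [[rx, ry, rz, dx, dy, dz, jaw], ...]. A call has 1 to 12 rows; each row shifts and turns the commanded pose from where the row before left it; what a row does not reach is not made up. A row lasts 1/10 s, in which the tool goes at most 50 mm and 8.59 degrees, less where a joint would pass 70% of its speed; a pose out of reach is approached as far as the arm can. A call is refused whole if a number of a shift passes 5 or a number of a turn 0.15, either way. A call with a gripper value outside its range is refused whole. The fingers move at their own pace and stop on an object; "force" is the grip in N (left out, the last holds). Time passes only in rows, so rows that do not move let the fingers close. It gives the time, the measured TCP pose, the force and the opening at its end, in the units of the state.
- env.state(): the state, without advancing time (a new reading comes with each control period).
- env.get_image(name): name is "scene" or "side" or "wrist"; returns (picture, depth): 384x512x3 uint8, red, green, blue; 384x512 float32, m along the optical axis (not along the pixel's ray), 0 where there is no reading.
- env.get_calibration(name): a dict with "fovy" (degrees; the focal length in pixels is half the picture's height over the tangent of half this angle, whatever the lens; pixels are square), "cx", "cy" (the principal point, pixels), "eye" and "orientation" of the camera in the world; the wrist camera has in their place "mount" (4x4, takes a point from camera to tool coordinates, whose origin is the TCP and whose axes are the tool frame's). Camera axes: x right, y down, z forward; pixel columns grow to the right and rows downward; lengths in m; the calibration is good to about 2 mm. A picture is of the moment at which its call begins: read the wrist's pose just before it. get_calibration takes no time and is no camera call.
- env.sign_off(): hands the job in, once; it reports no verdict.
Trained networks look in the newest picture that a camera, given by its name, has taken for a name from the list of things; names that differ only in an ending like _2 or _b are one class to them, and where a whole thing is asked for, a point or a joint stands for the part that bears it (a point fixed in the world has none). Each returns a list of dicts, best first, with "conf" (0 to 1); they miss things now and then, are a little off and sometimes report something else, mostly with a low value. They report only what shows in the picture. A call takes as long as a camera call. They do not tell look-alikes from the thing itself.
- env.find_in(camera, label): "point" ([column, row] in pixels, amid what is visible of it).
The state is a dict: "t": time; "qpos": joint angles; "dq": joint speeds; "joint_torque": joint torques, N m; "ee_pos": TCP position; "ee_rot": TCP orientation; "wrist_force": force on the tool from outside, world axes, zero at the start; "torque": the same for the moment, N m; "grip_width": finger opening in m.
Only numpy, scipy, OpenCV 4.12 (cv2) and the standard library are available. Lean on these libraries where they do the work, as an engineer would, in place of code of your own. Each camera call takes 0.05 s, during which the arm holds its last target.

## Working session

There is one attempt and no reset: what is moved stays moved. The work goes in short steps, Python scripts to look and compute and a tool call to move; the robot and the scene stay as the last step left them, time stands still between calls to the robot, and variables do not carry over. Pictures are saved under pics/ and viewed, and the job is handed in when it is done.

Besides the shell and the picture viewer there is one more tool, called after "Emit:" as name(argument=value, ...), one argument or row to a line, values as JSON. step_arm: Moves the arm, as the interface text tells. Its arguments: {"type":"object","properties":{"motion":{"type":"array","items":{"type":"array","items":{"type":"number"}}},"force":{"type":"number"}},"required":["motion"]}

```bash
ls; mkdir -p pics
cat > h.py <<'E'
import numpy as np,cv2
from workcell import env
from scipy.spatial.transform import Rotation as R
def q2R(q): return R.from_quat([q[1],q[2],q[3],q[0]]).as_matrix()
def cam(name):
    s=env.state(); im,d=env.get_image(name); c=env.get_calibration(name)
    f=im.shape[0]/2/np.tan(np.radians(c['fovy'])/2)
    if 'mount' in c:
        M=np.array(c['mount']); T=np.eye(4);T[:3,:3]=q2R(s['ee_rot']);T[:3,3]=s['ee_pos'];T=T@M
    else:
        T=np.eye(4);T[:3,:3]=q2R(c['orientation']);T[:3,3]=c['eye']
    return im,d,f,c['cx'],c['cy'],T
def cloud(d,f,cx,cy,T):
    v,u=np.mgrid[:d.shape[0],:d.shape[1]]
    P=np.stack([(u-cx)/f*d,(v-cy)/f*d,d],-1)
    return P@T[:3,:3].T+T[:3,3]
def save(n,im,s=1):
    if s!=1: im=cv2.resize(im,None,fx=s,fy=s,interpolation=cv2.INTER_CUBIC)
    cv2.imwrite('pics/'+n,im[...,::-1])
E
python3 - <<'E'
from h import *
s=env.state();print({k:np.round(v,3).tolist() for k,v in s.items()})
for n in ['scene','side','wrist']:
    im,d,f,cx,cy,T=cam(n);save(n+'0.png',im)
    np.savez('pics/'+n+'0.npz',im=im,d=d,T=T,k=[f,cx,cy])
    print(n,f,cx,cy,T.round(3).tolist())
    X=cloud(d,f,cx,cy,T)
    for l in ['cap','cap_grip','jar']:
        for r in env.find_in(n,l)[:4]:
            c,rr=map(int,r['point']);print(n,l,r['conf'],c,rr,X[rr,c].round(3) if 0<=rr<384 and 0<=c<512 else '')
print(env.state()['t'])
E
```

```text
pics
{'t': 0.0, 'qpos': [0.976, 0.343, 1.525, -0.0, 1.275, -0.146], 'dq': [0.001, 0.002, -0.001, -0.001, -0.0, -0.0], 'joint_torque': [0.0, -43.368, -24.601, -0.0, 0.008, 0.0], 'ee_pos': [0.228, 0.473, 0.256], 'ee_rot': [-0.598, 0.599, 0.376, -0.377], 'wrist_force': [-0.803, -0.089, -0.193], 'torque': [-0.004, 0.003, 0.019], 'grip_width': 0.086}
scene 432.9596740357319 254.76339401219215 191.69731736565606 [[0.352, 0.73, -0.585, 1.473], [0.936, -0.277, 0.218, -0.321], [-0.003, -0.624, -0.781, 1.336], [0.0, 0.0, 0.0, 1.0]]
scene cap 0.9 212 194 [ 0.556 -0.136  0.169]
scene cap 0.83 171 238 [ 0.585 -0.31   0.028]
scene cap 0.74 191 185 [ 0.372 -0.178  0.027]
scene cap 0.63 217 209 [ 0.579 -0.13   0.108]
scene cap_grip 0.9 194 185 [ 0.384 -0.168  0.036]
scene cap_grip 0.71 171 237 [ 0.585 -0.309  0.034]
scene cap_grip 0.7 215 189 [ 0.546 -0.122  0.179]
scene cap_grip 0.53 231 174 [ 0.374 -0.013  0.027]
scene jar 0.9 219 207 [ 0.576 -0.121  0.112]
side 466.94181080482423 254.64018437978885 191.50736703509966 [[-1.0, 0.008, 0.02, 0.54], [-0.011, 0.601, -0.799, 1.345], [-0.018, -0.799, -0.6, 1.145], [0.0, 0.0, 0.0, 1.0]]
side cap 0.75 308 190 [ 0.363 -0.152  0.026]
side cap 0.74 309 212 [0.375 0.018 0.052]
side cap 0.68 263 167 [ 0.542 -0.122  0.158]
side cap_grip 0.73 308 186 [ 0.364 -0.16   0.04 ]
side cap_grip 0.68 266 170 [ 0.531 -0.097  0.162]
side cap_grip 0.58 308 217 [0.378 0.021 0.031]
side cap_grip 0.51 250 173 [ 0.598 -0.277  0.024]
side jar 0.76 271 188 [ 0.513 -0.06   0.106]
side jar 0.42 192 220 [0.802 0.052 0.047]
wrist 267.4978492456755 252.40928318411898 188.4837527640402 [[0.434, 0.866, 0.249, 0.165], [0.901, -0.417, -0.12, 0.503], [-0.0, 0.277, -0.961, 0.374], [0.0, 0.0, 0.0, 1.0]]
0.6
```

Run:
```python
from h import *
a=np.load('pics/scene0.npz');b=np.load('pics/side0.npz')
save('scene_c.png',a['im'][130:290,120:320],4); save('side_c.png',b['im'][120:270,180:380],4)
```

```text
(no output)
```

View pics/scene0.png

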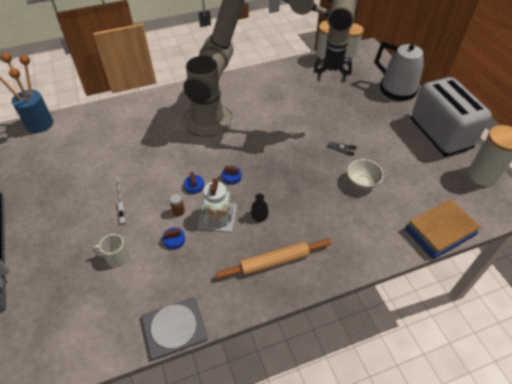

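```bash
sleep 0
```

```text
(no output)
```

View pics/scene_c.png

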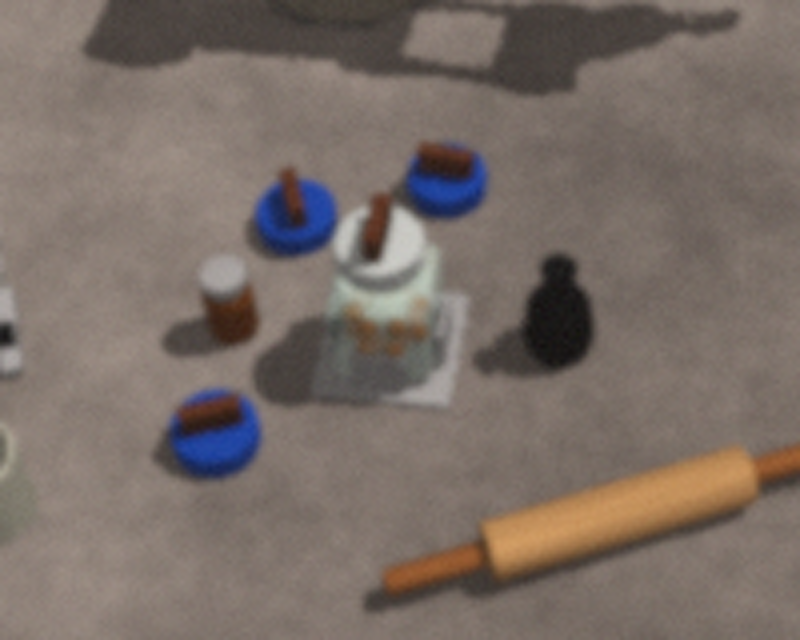

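View pics/side_c.png

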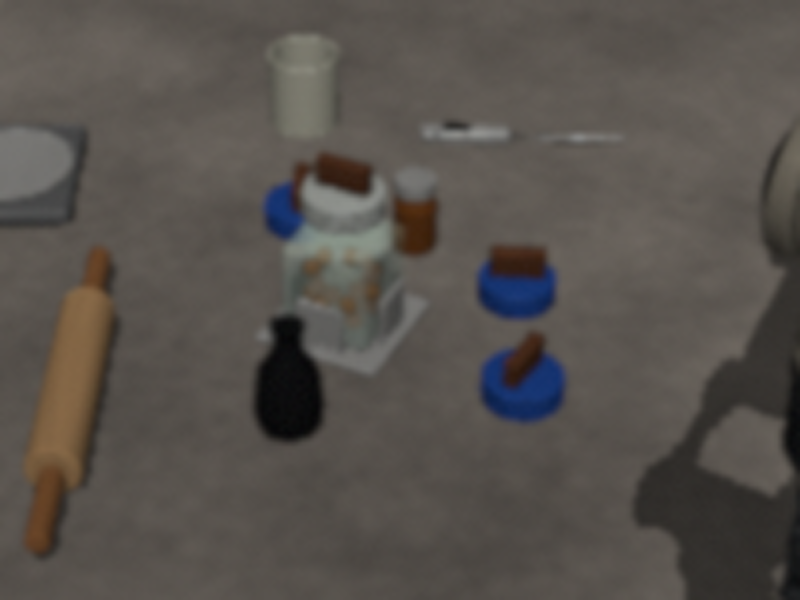

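The candidates are the silver cap on the jar at scene (213,190) and three blue look-alikes on the counter at (194,184), (231,174) and (174,238). I choose the silver one on the jar; in the crop its bar runs roughly toward the robot. Next I measure it from depth.

Run:
```python
from h import *
from scipy.ndimage import median_filter
for n in ['scene','side']:
    a=np.load(f'pics/{n}0.npz');f,cx,cy=a['k'];X=cloud(a['d'],f,cx,cy,a['T']);im=a['im'].astype(int)
    m=(abs(X[...,0]-.56)<.09)&(abs(X[...,1]+.13)<.09)&(a['d']>0)
    cnt=X[...,2][(X[...,2]<.02)&m]; print(n,'counter-ish',np.percentile(cnt,[10,50,90]).round(4) if len(cnt) else '')
    dark=(im[...,0]-im[...,2]>20)&(im.sum(-1)<300)
    b=m&dark&(X[...,2]>.165); P=X[b]; print('bar',b.sum(),P.mean(0).round(4),P.min(0).round(3),P.max(0).round(3))
    r,_,ang=cv2.minAreaRect(P[:,:2].astype(np.float32)*1000)[0],0,cv2.minAreaRect(P[:,:2].astype(np.float32)*1000); print(ang)
    Q=P[:,:2]-P[:,:2].mean(0);w,V=np.linalg.eigh(Q.T@Q);print('pca deg',np.degrees(np.arctan2(V[1,1],V[0,1])),np.sqrt(w/len(P)))
    t=m&~dark&(X[...,2]>.152)&(X[...,2]<.17); P=X[t]; print('captop',t.sum(),P.mean(0).round(4),cv2.minEnclosingCircle(P[:,:2].astype(np.float32)*1000))
```

```text
scene counter-ish [-0.0028  0.0019  0.0097]
bar 76 [ 0.5374 -0.1224  0.1896] [ 0.509 -0.14   0.175] [ 0.562 -0.104  0.199]
((534.689208984375, -122.99510192871094), (16.54768943786621, 57.62421798706055), 63.221092224121094)
pca deg 151.09570385404484 [0.00474332 0.01768874]
captop 269 [ 0.5415 -0.1241  0.1619] ((535.4724731445312, -124.16217803955078), 41.52009582519531)
side counter-ish [-0.0041  0.001   0.0109]
bar 97 [ 0.5343 -0.1148  0.1842] [ 0.509 -0.136  0.167] [ 0.561 -0.097  0.197]
((534.8569946289062, -115.95346069335938), (28.1134090423584, 52.7824592590332), 69.23107147216797)
pca deg 150.45376543038597 [0.0051809  0.01587463]
captop 162 [ 0.5346 -0.1026  0.1605] ((534.86572265625, -112.90863800048828), 40.07810974121094)
```

View pics/wrist0.png

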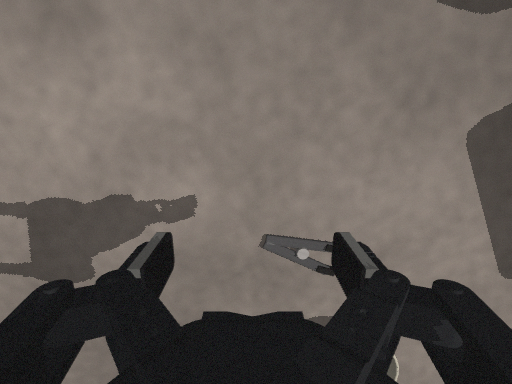

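Run:
```python
from h import *
s=env.state();M=q2R(s['ee_rot']);print(M.round(3)); print('jaw yaw',np.degrees(np.arctan2(M[1,0],M[0,0])))
```

```text
[[ 0.434  0.    -0.901]
 [ 0.901  0.     0.434]
 [ 0.    -1.     0.   ]]
jaw yaw 64.28503184275607
```

Emit:
step_arm(
  motion=[
    [0,0,0,2.3,-4.45,0.5,8.5],
    [0,0,0,2.3,-4.45,0.5,8.5],
    [0,0,0,2.3,-4.45,0.5,8.5],
    [0,0,0,2.3,-4.45,0.5,8.5],
  ],
)

```text
t: 1.0
ee_pos: [0.3196, 0.2947, 0.2765]
ee_rot: [-0.599, 0.599, 0.377, -0.376]
wrist_force: [0.6, 0.1, 0.1]
grip_width: 0.0851
```

Emit:
step_arm(
  motion=[
    [0,0,-0.01,2.0,-4.4,0.2,8.5],
    [0,0,-0.01,2.0,-4.4,0.2,8.5],
    [0,0,-0.01,2.0,-4.4,0.2,8.5],
    [0,0,-0.01,2.0,-4.4,0.2,8.5],
    [0,0,-0.01,2.0,-4.4,0.2,8.5],
    [0,0,0,2.0,-4.4,0.2,8.5],
    [0,0,0,2.0,-4.4,0.2,8.5],
    [0,0,0,2.0,-4.4,0.2,8.5],
    [0,0,0,2.0,-4.4,0.2,8.5],
    [0,0,0,0,0,0,8.5],
    [0,0,0,0,0,0,8.5],
  ],
  force=20,
)

```text
t: 2.1
ee_pos: [0.4991, -0.1007, 0.2937]
ee_rot: [0.609, -0.608, -0.36, 0.361]
wrist_force: [-0.5, 0.3, -0.9]
grip_width: 0.085
```

```bash
cat > look.py <<'E'
from h import *
import sys
from scipy.ndimage import median_filter
n=sys.argv[1]
im,d,f,cx,cy,T=cam('wrist');save(n+'.png',im,1.5);np.savez('pics/'+n+'.npz',im=im,d=d,T=T,k=[f,cx,cy])
X=cloud(d,f,cx,cy,T);i=im.astype(int)
m=(abs(X[...,0]-.535)<.07)&(abs(X[...,1]+.12)<.07)&(d>0)
dark=(i[...,0]-i[...,2]>15)&(i.sum(-1)<300)
ztop=np.percentile(X[...,2][m&dark],95)
b=m&dark&(X[...,2]>.17)
P=X[b];print('bar',b.sum(),P.mean(0).round(4),'z',np.percentile(P[:,2],[5,50,95]).round(4));t=P[P[:,2]>np.percentile(P[:,2],95)-.008]
(c,wh,a)=cv2.minAreaRect(t[:,:2].astype(np.float32)*1000);print('top rect',np.round(c,1),np.round(wh,1),a)
Q=t[:,:2]-t[:,:2].mean(0);w,V=np.linalg.eigh(Q.T@Q);print('mean',t.mean(0).round(4),'pca',np.degrees(np.arctan2(V[1,1],V[0,1])))
s=env.state();M=q2R(s['ee_rot']);print('tcp',np.round(s['ee_pos'],4),'jaw yaw',np.degrees(np.arctan2(M[1,0],M[0,0])),'t',s['t'])
E
python3 look.py w1
```

```text
bar 1097 [ 0.5303 -0.1184  0.1946] z [0.1805 0.1922 0.1934]
top rect [ 524.9 -106. ] [74.4 74.6] 0.02712227962911129
mean [ 0.5319 -0.1193  0.196 ] pca 146.91301773265027
tcp [ 0.4989 -0.0997  0.2939] jaw yaw 61.37860647590059 t 2.15
```

View pics/w1.png

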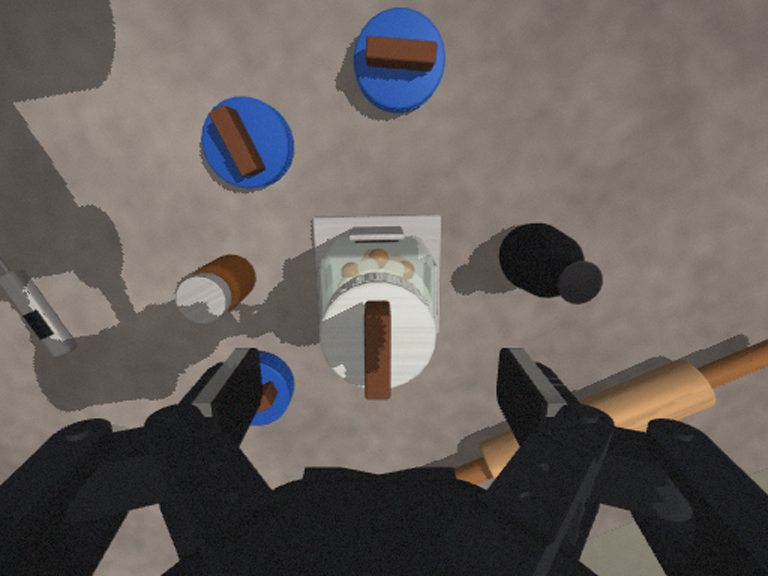

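The picture shows the silver cap at about (378,335), with its bar upright in the image and so already square to the jaws. The blue caps are well clear. I'll refine the bar's centre.

```bash
cat > ref.py <<'E'
from h import *
import sys
a=np.load(f'pics/{sys.argv[1]}.npz');f,cx,cy=a['k'];d=a['d'];X=cloud(d,f,cx,cy,a['T']);i=a['im'].astype(int)
lo,hi=float(sys.argv[2]),float(sys.argv[3])
z=X[...,2]
m=(np.hypot(X[...,0]-.534,X[...,1]+.12)<.045)&(d>0)
dark=(i[...,0]-i[...,2]>12)
b=(m&dark&(z>lo)&(z<hi)).astype(np.uint8)
n,L,S,C=cv2.connectedComponentsWithStats(b);k=1+S[1:,4].argmax();P=X[L==k]
(c,wh,ang)=cv2.minAreaRect(P[:,:2].astype(np.float32)*1000);print('rect',np.round(c,1),np.round(wh,1),ang,'mean',P.mean(0).round(4),len(P))
Q=P[:,:2]-P[:,:2].mean(0);w,V=np.linalg.eigh(Q.T@Q);print('bar yaw',np.degrees(np.arctan2(V[1,1],V[0,1])))
t=m&~dark&(i.sum(-1)>250)&(z<lo-.015)&(z>lo-.04);P=X[t];print('captop',P.mean(0).round(4),cv2.minEnclosingCircle(P[:,:2].astype(np.float32)*1000),np.median(P[:,2]))
E
python3 ref.py w1 .188 .198
```

```text
rect [ 534.9 -121.1] [15.1 56.4] 60.835140228271484 mean [ 0.5334 -0.1205  0.1921] 985
bar yaw 150.98490720181834
captop [ 0.5297 -0.1185  0.1616] ((534.41015625, -121.12310028076172), 39.70131301879883) 0.16214919970072034
```

Emit:
step_arm(
  motion=[
    [0,0,-0.005,3.6,-2.1,0,5],
    [0,0,0,0,0,-3,4],
    [0,0,0,0,0,-3,4],
    [0,0,0,0,0,-1.5,4],
    [0,0,0,0,0,0,4],
    [0,0,0,0,0,0,4],
  ],
  force=20,
)

```text
t: 2.75
ee_pos: [0.5353, -0.1197, 0.22]
ee_rot: [-0.608, 0.609, 0.36, -0.36]
wrist_force: [0.4, 1.1, -0.1]
grip_width: 0.0404
```

```bash
python3 look.py w2; python3 ref.py w2 .185 .198; python3 -c "
from h import *
s=env.state();print(s['qpos'],s['torque'],s['wrist_force'])"
```

```text
bar 2514 [ 0.5318 -0.1184  0.1931] z [0.183  0.1921 0.1933]
top rect [ 536.7 -108. ] [95.3 56.6] 82.55264282226562
mean [ 0.5332 -0.119   0.194 ] pca 150.86235886237108
tcp [ 0.5356 -0.1201  0.2206] jaw yaw 61.207950600221096 t 2.8
rect [ 534.6 -121.4] [15.7 55.9] 61.7402458190918 mean [ 0.5327 -0.1202  0.192 ] 2313
bar yaw 151.52195960878794
captop [ 0.528  -0.117   0.1617] ((534.7321166992188, -121.3837890625), 39.899269104003906) 0.16212890797570043
[-3.60237428e-01  4.14771284e-01  1.51560734e+00  1.72667749e-04
  1.20908568e+00 -1.42857814e+00] [-0.00217045 -0.02214678  0.05228805] [-0.35562285  0.35498898 -0.09708726]
```

View pics/w2.png

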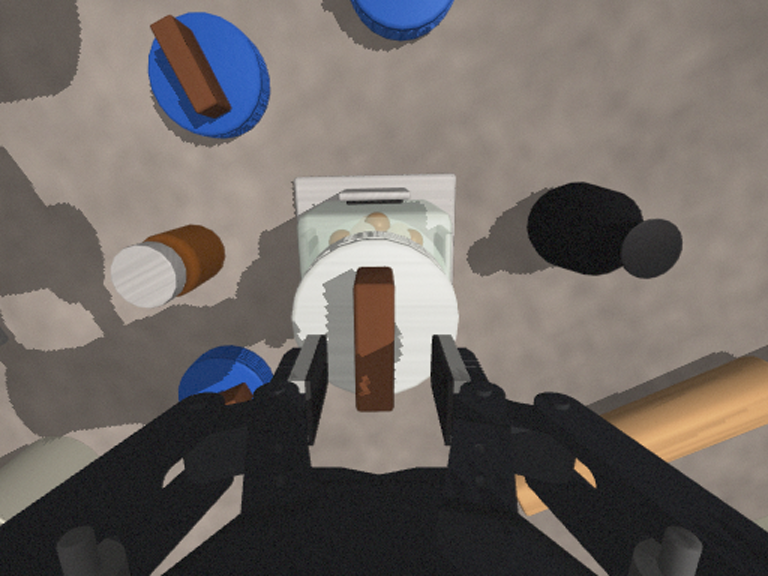

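Emit:
step_arm(
  motion=[
    [0,0,0,-0.1,-0.1,-1.5,4],
    [0,0,0,0,0,-1.1,4],
    [0,0,0,0,0,0,3],
    [0,0,0,0,0,0,2],
    [0,0,0,0,0,0,1.4],
    [0,0,0,0,0,0,1.4],
  ],
  force=20,
)

```text
t: 3.4
ee_pos: [0.5345, -0.1218, 0.1939]
ee_rot: [-0.608, 0.609, 0.36, -0.359]
wrist_force: [-0.3, 0.6, 1.8]
grip_width: 0.0158
```

```bash
cat > st.py <<'E'
from h import *
s=env.state();M=q2R(s['ee_rot']);print('t',round(s['t'],2),'p',np.round(s['ee_pos'],4),'yaw',round(np.arctan2(M[1,0],M[0,0]),4),'F',np.round(s['wrist_force'],2),'T',np.round(s['torque'],3),'w',round(s['grip_width'],4),'q6',round(s['qpos'][5],3))
E
python3 st.py
```

```text
t 3.4 p [ 0.5345 -0.1218  0.1939] yaw 1.0671 F [-0.33  0.59  1.82] T [0.027 0.052 0.003] w 0.0158 q6 -1.431
```

Emit:
step_arm(
  motion=[
    [0,0,0,0,0,-0.05,1.4],
    [0,0,0,0,0,0,1.4],
  ],
)

```text
t: 3.6
ee_pos: [0.5346, -0.1219, 0.1938]
ee_rot: [-0.608, 0.609, 0.36, -0.359]
wrist_force: [-1.3, 0.8, 4.8]
grip_width: 0.0156
```

```bash
python3 st.py
```

```text
t 3.6 p [ 0.5346 -0.1219  0.1938] yaw 1.067 F [-1.31  0.76  4.77] T [0.129 0.186 0.064] w 0.0156 q6 -1.431
```

Emit:
step_arm(
  motion=[
    [0,0,0.03,0,0,0,1.4],
    [0,0,0.03,0,0,0,1.4],
    [0,0,0,0,0,0,1.4],
  ],
)

```text
t: 3.9
ee_pos: [0.5347, -0.122, 0.1938]
ee_rot: [-0.597, 0.598, 0.378, -0.377]
wrist_force: [0.0, 0.1, 5.7]
grip_width: 0.0156
```

```bash
python3 st.py
```

```text
t 3.9 p [ 0.5347 -0.122   0.1938] yaw 1.1278 F [0.04 0.06 5.68] T [0.086 0.098 0.12 ] w 0.0156 q6 -1.492
```

Emit:
step_arm(
  motion=[
    [0,0,0.03,0,0,0.02,1.4],
    [0,0,0.03,0,0,0,1.4],
    [0,0,0.03,0,0,0,1.4],
    [0,0,0,0,0,0,1.4],
  ],
)

```text
t: 4.3
ee_pos: [0.5346, -0.122, 0.1938]
ee_rot: [-0.58, 0.581, 0.405, -0.404]
wrist_force: [-0.9, 0.3, 5.6]
grip_width: 0.0155
```

```bash
python3 st.py
```

```text
t 4.3 p [ 0.5346 -0.122   0.1938] yaw 1.2173 F [-0.92  0.34  5.64] T [0.014 0.033 0.094] w 0.0155 q6 -1.581
```

Emit:
step_arm(
  motion=[
    [0,0,0.03,0,0,0.02,1.4],
    [0,0,0.03,0,0,0,1.4],
    [0,0,0.03,0,0,0,1.4],
    [0,0,0,0,0,0,1.4],
  ],
)

```text
t: 4.7
ee_pos: [0.5345, -0.1219, 0.1938]
ee_rot: [-0.561, 0.562, 0.43, -0.429]
wrist_force: [-0.6, 0.2, 5.6]
grip_width: 0.0156
```

```bash
python3 st.py; python3 look.py w3 >/dev/null; python3 ref.py w3 .187 .198; python3 st.py
```

```text
t 4.7 p [ 0.5345 -0.1219  0.1938] yaw 1.3066 F [-0.63  0.22  5.59] T [0.028 0.008 0.121] w 0.0156 q6 -1.671
rect [ 534.2 -121.9] [16.1 55.6] 75.7234878540039 mean [ 0.532  -0.1212  0.1919] 3159
bar yaw 165.09617564494206
captop [ 0.5189 -0.1176  0.1613] ((534.3997802734375, -121.98379516601562), 39.79222869873047) 0.16191648761674018
t 4.75 p [ 0.5346 -0.1219  0.1938] yaw 1.306 F [-0.18  0.18  6.65] T [0.056 0.03  0.096] w 0.0153 q6 -1.67
```

View pics/w3.png

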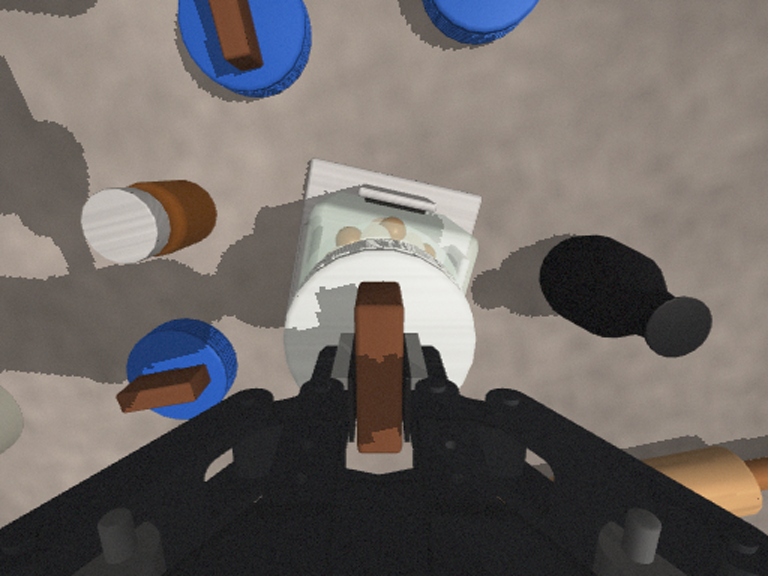

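The cap has turned 14° with the jaws, and the jar is still square in its holder. Pressing is a bit high, so I ease it and go on.

Emit:
step_arm(
  motion=[
    [0,0,0.03,0,0,0.03,1.4],
    [0,0,0.03,0,0,0,1.4],
    [0,0,0,0,0,0,1.4],
  ],
)

```text
t: 5.05
ee_pos: [0.5344, -0.1219, 0.1938]
ee_rot: [-0.548, 0.549, 0.447, -0.446]
wrist_force: [-0.9, 0.4, 5.4]
grip_width: 0.0157
```

```bash
python3 st.py
```

```text
t 5.05 p [ 0.5344 -0.1219  0.1938] yaw 1.3663 F [-0.85  0.4   5.38] T [0.016 0.06  0.06 ] w 0.0157 q6 -1.73
```

Emit:
step_arm(
  motion=[
    [0,0,0.03,0,0,0.02,1.4],
    [0,0,0.03,0,0,0,1.4],
    [0,0,0,0,0,0,1.4],
  ],
)

```text
t: 5.35
ee_pos: [0.5342, -0.1218, 0.1938]
ee_rot: [-0.534, 0.535, 0.463, -0.463]
wrist_force: [0.5, -0.0, 4.9]
grip_width: 0.016
```

Emit:
step_arm(
  motion=[
    [0,0,0.03,0,0,0,1.4],
    [0,0,0.03,0,0,0,1.4],
    [0,0,0,0,0,0,1.4],
  ],
)

```text
t: 5.65
ee_pos: [0.5343, -0.1218, 0.1938]
ee_rot: [-0.52, 0.52, 0.479, -0.479]
wrist_force: [-0.4, -0.3, 5.0]
grip_width: 0.0153
```

Emit:
step_arm(
  motion=[
    [0,0,0.03,0,0,0,1.4],
    [0,0,0.03,0,0,0,1.4],
    [0,0,0,0,0,0,1.4],
  ],
)

```text
t: 5.95
ee_pos: [0.5343, -0.1218, 0.1938]
ee_rot: [-0.506, 0.506, 0.494, -0.494]
wrist_force: [-0.3, -0.2, 5.3]
grip_width: 0.0154
```

Emit:
step_arm(
  motion=[
    [0,0,0.03,0,0,0,1.4],
    [0,0,0.03,0,0,0,1.4],
    [0,0,0,0,0,0,1.4],
  ],
)

```text
t: 6.25
ee_pos: [0.5343, -0.1218, 0.1938]
ee_rot: [-0.491, 0.491, 0.509, -0.509]
wrist_force: [-0.1, -0.3, 4.8]
grip_width: 0.0153
```

Total so far is about 0.54 rad.

Emit:
step_arm(
  motion=[
    [0,0,0.03,0,0,0,1.4],
    [0,0,0.03,0,0,0,1.4],
    [0,0,0,0,0,0,1.4],
  ],
)

```text
t: 6.55
ee_pos: [0.5343, -0.1218, 0.1938]
ee_rot: [-0.475, 0.475, 0.524, -0.524]
wrist_force: [0.1, 0.1, 5.0]
grip_width: 0.0153
```

```bash
python3 st.py
```

```text
t 6.55 p [ 0.5343 -0.1218  0.1938] yaw 1.6677 F [0.06 0.1  5.01] T [-0.02  -0.057  0.068] w 0.0153 q6 -2.032
```

Emit:
step_arm(
  motion=[
    [0,0,0.03,0,0,0,1.4],
    [0,0,0.03,0,0,0,1.4],
    [0,0,0,0,0,0,1.4],
  ],
)

```text
t: 6.85
ee_pos: [0.5343, -0.1218, 0.1938]
ee_rot: [-0.459, 0.459, 0.538, -0.538]
wrist_force: [-0.5, -0.2, 5.5]
grip_width: 0.0154
```

Emit:
step_arm(
  motion=[
    [0,0,0.03,0,0,0,1.4],
    [0,0,0.03,0,0,0,1.4],
    [0,0,0,0,0,0,1.4],
  ],
)

```text
t: 7.15
ee_pos: [0.5341, -0.1219, 0.1936]
ee_rot: [0.443, -0.443, -0.551, 0.551]
wrist_force: [-1.1, -1.1, 5.4]
grip_width: 0.0154
```

Emit:
step_arm(
  motion=[
    [0,0,0.03,0,0,0,1.4],
    [0,0,0,0,0,0,1.4],
  ],
)

```text
t: 7.35
ee_pos: [0.534, -0.1215, 0.1932]
ee_rot: [-0.435, 0.434, 0.558, -0.558]
wrist_force: [0.3, 0.5, 2.1]
grip_width: 0.0155
```

```bash
python3 st.py
```

```text
t 7.35 p [ 0.534  -0.1215  0.1932] yaw 1.8183 F [0.31 0.46 2.09] T [-0.073 -0.046  0.121] w 0.0155 q6 -2.182
```

Force has eased and z is sinking, so the gap starts at about 0.75 rad. I lower gently.

Emit:
step_arm(
  motion=[
    [0,0,0.02,0,0,-0.05,1.4],
    [0,0,0,0,0,-0.05,1.4],
    [0,0,0,0,0,0,1.4],
  ],
)

```text
t: 7.65
ee_pos: [0.5342, -0.1216, 0.1926]
ee_rot: [-0.429, 0.429, 0.562, -0.562]
wrist_force: [0.8, 1.7, 2.6]
grip_width: 0.0154
```

```bash
python3 st.py
```

```text
t 7.65 p [ 0.5342 -0.1216  0.1926] yaw 1.8371 F [0.76 1.66 2.55] T [ 0.077 -0.099  0.117] w 0.0154 q6 -2.201
```

Emit:
step_arm(
  motion=[
    [0,0,0.02,0,0,-0.05,1.4],
    [0,0,0,0,0,-0.05,1.4],
    [0,0,0,0,0,0,1.4],
  ],
)

```text
t: 7.95
ee_pos: [0.5343, -0.1217, 0.1913]
ee_rot: [-0.424, 0.424, 0.566, -0.566]
wrist_force: [2.2, 1.5, 0.5]
grip_width: 0.0153
```

```bash
python3 st.py
```

```text
t 7.95 p [ 0.5343 -0.1217  0.1913] yaw 1.857 F [2.18 1.5  0.46] T [ 0.128 -0.454  0.191] w 0.0153 q6 -2.221
```

Emit:
step_arm(
  motion=[
    [0,0,0,0.02,0.02,-0.1,1.4],
    [0,0,0,0,0,-0.1,1.4],
    [0,0,0,0,0,0,1.4],
  ],
)

```text
t: 8.25
ee_pos: [0.5344, -0.1216, 0.1892]
ee_rot: [-0.424, 0.424, 0.566, -0.566]
wrist_force: [2.3, -0.4, -1.6]
grip_width: 0.0156
```

```bash
python3 st.py
```

```text
t 8.25 p [ 0.5344 -0.1216  0.1892] yaw 1.8569 F [ 2.35 -0.42 -1.58] T [-0.065 -0.673  0.133] w 0.0156 q6 -2.221
```

Emit:
step_arm(
  motion=[
    [0,0,0,0.02,0,-0.1,1.4],
    [0,0,0,0,0,-0.1,1.4],
    [0,0,0,0,0,-0.1,1.4],
    [0,0,0,0,0,0,1.4],
  ],
)

```text
t: 8.65
ee_pos: [0.534, -0.1214, 0.186]
ee_rot: [0.424, -0.423, -0.566, 0.566]
wrist_force: [-1.0, 0.5, -1.6]
grip_width: 0.0157
```

```bash
python3 st.py
```

```text
t 8.65 p [ 0.534  -0.1214  0.186 ] yaw 1.8569 F [-1.04  0.53 -1.64] T [-0.031 -0.015  0.038] w 0.0157 q6 -2.22
```

Emit:
step_arm(
  motion=[
    [0,0,0,0,0,-0.1,1.4],
    [0,0,0,0,0,-0.1,1.4],
    [0,0,0,0,0,-0.05,1.4],
    [0,0,0,0,0,0,1.4],
  ],
)

```text
t: 9.05
ee_pos: [0.5345, -0.1215, 0.1841]
ee_rot: [-0.424, 0.424, 0.566, -0.566]
wrist_force: [-0.3, 0.5, -1.3]
grip_width: 0.0157
```

```bash
python3 st.py
```

```text
t 9.05 p [ 0.5345 -0.1215  0.1841] yaw 1.857 F [-0.28  0.51 -1.32] T [ 0.007  0.018 -0.025] w 0.0157 q6 -2.22
```

Emit:
step_arm(
  motion=[
    [0,0,0,0,0,-0.05,1.4],
    [0,0,0,0,0,-0.05,1.4],
    [0,0,0,0,0,0,1.4],
  ],
)

```text
t: 9.35
ee_pos: [0.5346, -0.1216, 0.1838]
ee_rot: [-0.423, 0.424, 0.566, -0.566]
wrist_force: [-1.2, 0.0, 4.1]
grip_width: 0.016
```

```bash
python3 st.py
```

```text
t 9.35 p [ 0.5346 -0.1216  0.1838] yaw 1.8571 F [-1.22  0.02  4.11] T [ 0.172  0.394 -0.017] w 0.016 q6 -2.221
```

The drop is 10.0 mm, with firm contact at the bottom. Now I turn clockwise, following the pitch down.

Emit:
step_arm(
  motion=[
    [0,0,-0.04,0,0,0,1.4],
    [0,0,-0.04,0,0,0,1.4],
    [0,0,0,0,0,0,1.4],
  ],
)

```text
t: 9.65
ee_pos: [0.5351, -0.1218, 0.1839]
ee_rot: [-0.445, 0.447, 0.549, -0.548]
wrist_force: [-0.2, 0.4, 4.4]
grip_width: 0.0155
```

```bash
python3 st.py
```

```text
t 9.65 p [ 0.5351 -0.1218  0.1839] yaw 1.7765 F [-0.24  0.36  4.35] T [-0.043  0.003 -0.067] w 0.0155 q6 -2.14
```

Emit:
step_arm(
  motion=[
    [0,0,-0.04,0,0,-0.01,1.4],
    [0,0,-0.04,0,0,-0.02,1.4],
    [0,0,0,0,0,0,1.4],
  ],
)

```text
t: 9.95
ee_pos: [0.5352, -0.1218, 0.1835]
ee_rot: [-0.467, 0.468, 0.531, -0.53]
wrist_force: [0.7, -0.1, 5.2]
grip_width: 0.0152
```

```bash
python3 st.py
```

```text
t 9.95 p [ 0.5352 -0.1218  0.1835] yaw 1.6974 F [ 0.68 -0.11  5.2 ] T [-0.094 -0.05  -0.156] w 0.0152 q6 -2.061
```

Emit:
step_arm(
  motion=[
    [0,0,-0.04,0,0,-0.02,1.4],
    [0,0,-0.04,0,0,-0.02,1.4],
    [0,0,-0.04,0,0,-0.02,1.4],
    [0,0,0,0,0,0,1.4],
  ],
)

```text
t: 10.35
ee_pos: [0.535, -0.1218, 0.1828]
ee_rot: [-0.498, 0.499, 0.502, -0.501]
wrist_force: [0.6, 0.1, 4.3]
grip_width: 0.0158
```

```bash
python3 st.py
```

```text
t 10.35 p [ 0.535  -0.1218  0.1828] yaw 1.5777 F [0.59 0.06 4.25] T [-0.113 -0.004 -0.117] w 0.0158 q6 -1.941
```

Emit:
step_arm(
  motion=[
    [0,0,-0.04,0,0,-0.023,1.4],
    [0,0,-0.04,0,0,-0.023,1.4],
    [0,0,-0.04,0,0,-0.023,1.4],
    [0,0,0,0,0,0,1.4],
  ],
)

```text
t: 10.75
ee_pos: [0.535, -0.1217, 0.182]
ee_rot: [-0.527, 0.528, 0.471, -0.471]
wrist_force: [0.8, -0.2, 4.4]
grip_width: 0.0153
```

```bash
python3 st.py
```

```text
t 10.75 p [ 0.535  -0.1217  0.182 ] yaw 1.4577 F [ 0.76 -0.2   4.43] T [-0.087 -0.097 -0.143] w 0.0153 q6 -1.821
```

Emit:
step_arm(
  motion=[
    [0,0,-0.04,0,0,-0.023,1.4],
    [0,0,-0.04,0,0,-0.023,1.4],
    [0,0,-0.04,0,0,-0.023,1.4],
    [0,0,0,0,0,0,1.4],
  ],
)

```text
t: 11.15
ee_pos: [0.535, -0.1217, 0.1814]
ee_rot: [-0.554, 0.555, 0.439, -0.438]
wrist_force: [0.3, -0.4, 5.8]
grip_width: 0.0155
```

```bash
python3 st.py
```

```text
t 11.15 p [ 0.535  -0.1217  0.1814] yaw 1.3377 F [ 0.3  -0.39  5.8 ] T [-0.086 -0.013 -0.14 ] w 0.0155 q6 -1.701
```

Emit:
step_arm(
  motion=[
    [0,0,-0.04,0,0,-0.01,1.4],
    [0,0,-0.04,0,0,-0.02,1.4],
    [0,0,-0.04,0,0,-0.02,1.4],
    [0,0,0,0,0,0,1.4],
  ],
)

```text
t: 11.55
ee_pos: [0.5349, -0.1217, 0.1806]
ee_rot: [-0.58, 0.58, 0.405, -0.404]
wrist_force: [-0.4, -0.6, 4.7]
grip_width: 0.0158
```

```bash
python3 st.py
```

```text
t 11.55 p [ 0.5349 -0.1217  0.1806] yaw 1.2181 F [-0.36 -0.59  4.74] T [-0.069 -0.078 -0.182] w 0.0158 q6 -1.582
```

Emit:
step_arm(
  motion=[
    [0,0,-0.04,0,0,-0.02,1.4],
    [0,0,-0.04,0,0,-0.02,1.4],
    [0,0,-0.04,0,0,-0.02,1.4],
    [0,0,0,0,0,0,1.4],
  ],
)

```text
t: 11.95
ee_pos: [0.5348, -0.1216, 0.18]
ee_rot: [-0.603, 0.603, 0.369, -0.369]
wrist_force: [0.9, -0.4, 4.8]
grip_width: 0.0152
```

```bash
python3 st.py
```

```text
t 11.95 p [ 0.5348 -0.1216  0.18  ] yaw 1.0985 F [ 0.94 -0.39  4.81] T [-0.099 -0.125 -0.164] w 0.0152 q6 -1.462
```

Emit:
step_arm(
  motion=[
    [0,0,-0.04,0,0,-0.023,1.4],
    [0,0,-0.04,0,0,-0.023,1.4],
    [0,0,0,0,0,0,1.4],
  ],
)

```text
t: 12.25
ee_pos: [0.5348, -0.1216, 0.1795]
ee_rot: [-0.617, 0.618, 0.345, -0.345]
wrist_force: [0.2, 0.3, 5.8]
grip_width: 0.0156
```

```bash
python3 st.py
```

```text
t 12.25 p [ 0.5348 -0.1216  0.1795] yaw 1.0186 F [0.17 0.26 5.76] T [-0.126 -0.088 -0.077] w 0.0156 q6 -1.382
```

Emit:
step_arm(
  motion=[
    [0,0,-0.03,0,0,-0.01,1.4],
    [0,0,-0.03,0,0,-0.01,1.4],
    [0,0,0,0,0,0,1.4],
  ],
)

```text
t: 12.55
ee_pos: [0.5347, -0.1216, 0.1793]
ee_rot: [-0.627, 0.627, 0.326, -0.326]
wrist_force: [0.5, 0.1, 4.3]
grip_width: 0.0156
```

```bash
python3 st.py
```

```text
t 12.55 p [ 0.5347 -0.1216  0.1793] yaw 0.9588 F [0.49 0.05 4.28] T [ 0.074 -0.029 -0.159] w 0.0156 q6 -1.322
```

Emit:
step_arm(
  motion=[
    [0,0,-0.03,0,0,-0.017,1.4],
    [0,0,-0.03,0,0,-0.017,1.4],
    [0,0,0,0,0,0,1.4],
  ],
)

```text
t: 12.85
ee_pos: [0.5347, -0.1216, 0.1788]
ee_rot: [-0.637, 0.637, 0.307, -0.307]
wrist_force: [0.3, 0.1, 4.8]
grip_width: 0.0156
```

```bash
python3 st.py
```

```text
t 12.85 p [ 0.5347 -0.1216  0.1788] yaw 0.8988 F [0.3  0.14 4.83] T [ 0.021 -0.049 -0.138] w 0.0156 q6 -1.262
```

Emit:
step_arm(
  motion=[
    [0,0,-0.03,0,0,-0.017,1.4],
    [0,0,-0.03,0,0,-0.017,1.4],
    [0,0,0,0,0,0,1.4],
  ],
)

```text
t: 13.15
ee_pos: [0.5346, -0.1216, 0.1785]
ee_rot: [-0.646, 0.646, 0.288, -0.288]
wrist_force: [1.4, 0.1, 4.8]
grip_width: 0.0158
```

```bash
python3 st.py
```

```text
t 13.15 p [ 0.5346 -0.1216  0.1785] yaw 0.8386 F [1.35 0.14 4.77] T [-0.005 -0.125 -0.186] w 0.0158 q6 -1.202
```

Emit:
step_arm(
  motion=[
    [0,0,-0.02,0,0,-0.01,1.4],
    [0,0,-0.02,0,0,-0.01,1.4],
    [0,0,0,0,0,0,1.4],
  ],
)

```text
t: 13.45
ee_pos: [0.5346, -0.1217, 0.1784]
ee_rot: [-0.651, 0.652, 0.275, -0.275]
wrist_force: [-0.5, -1.4, 4.8]
grip_width: 0.0156
```

```bash
python3 st.py
```

```text
t 13.45 p [ 0.5346 -0.1217  0.1784] yaw 0.7994 F [-0.49 -1.39  4.83] T [-0.096 -0.022  0.12 ] w 0.0156 q6 -1.163
```

Emit:
step_arm(
  motion=[
    [0,0,0,0,0,0,1.4],
  ],
)

```text
t: 13.55
ee_pos: [0.5346, -0.1217, 0.1784]
ee_rot: [-0.651, 0.651, 0.275, -0.275]
wrist_force: [-0.1, -0.6, 5.1]
grip_width: 0.0157
```

```bash
python3 st.py;python3 look.py w4 >/dev/null; python3 ref.py w4 .171 .183; python3 st.py
```

```text
t 13.55 p [ 0.5346 -0.1217  0.1784] yaw 0.7998 F [-0.13 -0.65  5.13] T [-0.074 -0.085  0.087] w 0.0157 q6 -1.163
rect [ 534.7 -121.4] [16.1 56.5] 46.52629852294922 mean [ 0.5328 -0.1194  0.1765] 3165
bar yaw 136.0903931821931
captop [ 0.5232 -0.1099  0.1459] ((534.8216552734375, -121.18880462646484), 39.70512390136719) 0.14650705979326978
t 13.6 p [ 0.5346 -0.1218  0.1784] yaw 0.7998 F [-0.43 -0.76  5.23] T [-0.106 -0.022  0.048] w 0.0154 q6 -1.163
```

View pics/w4.png

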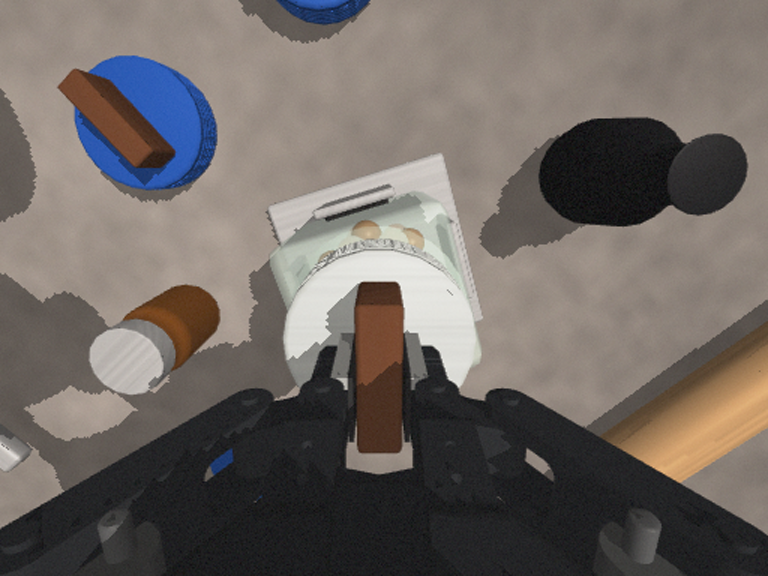

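Run:
```python
from h import *
a=np.load('pics/w2.npz')['im'];b=np.load('pics/w3.npz')['im'];c=np.load('pics/w4.npz')['im']
save('cmp.png',np.hstack([x[90:250,160:340] for x in (a,b,c)]),1.45)
```

```text
(no output)
```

View pics/cmp.png

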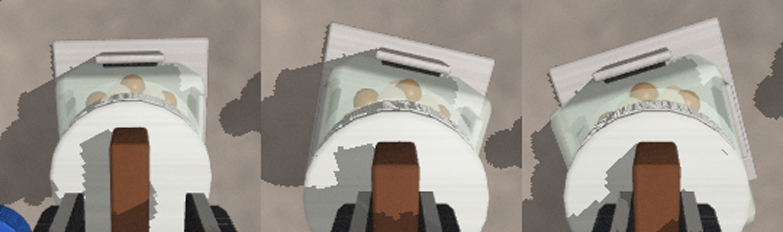

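The jar still looks square in the holder. Cap height is near home, so I look for the stop in tiny turns.

Emit:
step_arm(
  motion=[
    [0,0,-0.02,0,0,0,1.4],
    [0,0,0,0,0,0,1.4],
  ],
)

```text
t: 13.8
ee_pos: [0.5347, -0.1219, 0.1784]
ee_rot: [-0.654, 0.654, 0.269, -0.269]
wrist_force: [-0.1, -1.7, 5.3]
grip_width: 0.0156
```

```bash
python3 st.py
```

```text
t 13.8 p [ 0.5347 -0.1219  0.1784] yaw 0.7801 F [-0.05 -1.71  5.25] T [-0.172 -0.034  0.453] w 0.0156 q6 -1.143
```

Torque rose from 0.1 to 0.45 N m over the last 0.02 rad: that is the hard stop. I ease the twist off and let go.

Emit:
step_arm(
  motion=[
    [0,0,0.012,0,0,0.04,1.4],
    [0,0,0,0,0,0,1.4],
  ],
)

```text
t: 14.0
ee_pos: [0.5346, -0.1218, 0.1784]
ee_rot: [-0.652, 0.653, 0.272, -0.272]
wrist_force: [1.2, -2.5, 1.5]
grip_width: 0.0158
```

```bash
python3 st.py
```

```text
t 14.0 p [ 0.5346 -0.1218  0.1784] yaw 0.791 F [ 1.16 -2.45  1.55] T [-0.322 -0.217  0.268] w 0.0158 q6 -1.155
```

Emit:
step_arm(
  motion=[
    [0,0,0,0,0,0,2],
    [0,0,0,0,0,0,3],
    [0,0,0,0,0,0,4.5],
    [0,0,0,0,0,0,4.5],
    [0,0,0,0,0,2,4.5],
    [0,0,0,0,0,3,4.5],
    [0,0,0,0,0,4,4.5],
    [0,0,0,-3.0,2.5,1,4.5],
    [0,0,0,0,0,0,4.5],
    [0,0,0,0,0,0,4.5],
  ],
)

```text
t: 15.0
ee_pos: [0.5043, -0.0962, 0.279]
ee_rot: [-0.652, 0.653, 0.272, -0.272]
wrist_force: [-0.3, -0.4, 0.1]
grip_width: 0.0449
```

```bash
python3 st.py;python3 look.py w5 >/dev/null; python3 ref.py w5 .171 .183
python3 - <<'E'
from h import *
im,d,f,cx,cy,T=cam('side');save('side5.png',np.hstack([np.load('pics/side0.npz')['im'][140:230,220:310],im[140:230,220:310]]),4)
E
```

```text
t 15.0 p [ 0.5043 -0.0962  0.279 ] yaw 0.7898 F [-0.27 -0.43  0.07] T [0.004 0.025 0.008] w 0.0449 q6 -1.128
rect [ 534.8 -121.7] [15.4 56.3] 45.93988800048828 mean [ 0.5333 -0.12    0.1766] 1002
bar yaw 136.15778474301052
captop [ 0.5305 -0.1175  0.1461] ((535.0130615234375, -121.55247497558594), 39.91471862792969) 0.14673121105554426
```

View pics/w5.png

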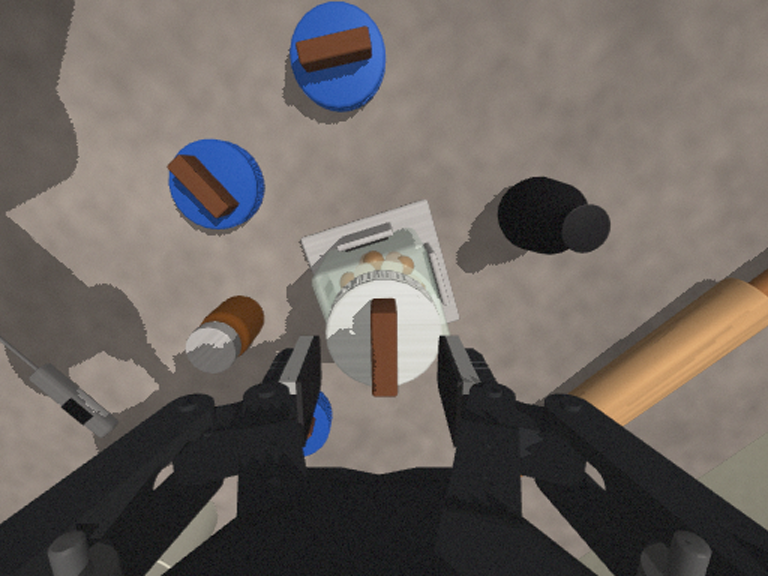

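View pics/side5.png

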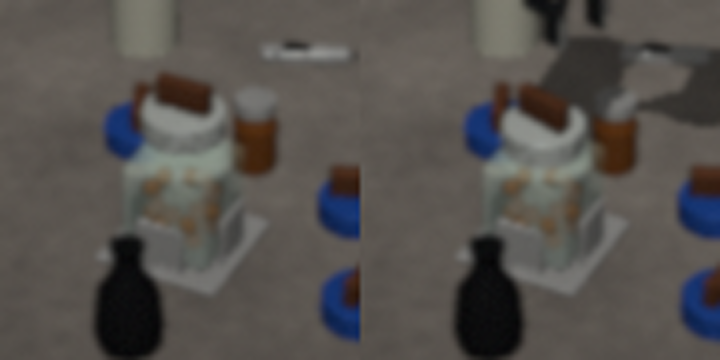

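```bash
python3 -c "
from h import *
print(env.sign_off())"
```

```text
the job is handed in; nothing more can be done
None
```

The cap is screwed fully home on the candy jar, released, and the job is handed in at about 15 s of robot time.

**What I did:** I held the silver cap by its bar at 20 N and turned it anticlockwise under about 5 N of press. At roughly 0.75 rad it began to drop, and I followed it down 10 mm to the bottom. I then turned it clockwise about 1.06 rad, letting it sink 5.4 mm, until the torque rose sharply. I eased off, opened the jaws and backed clear.

**Last checks:**
- **Height:** the cap top is at 0.1467 m, 15.4 mm below its start; 15.5 mm was expected for home.
- **Angle:** the bar stayed at 136° after I let go. It had not followed the jaws on the last 0.02 rad, which agrees with a hard stop.
- **Jar and bystanders:** the jar looks square with its holder plate by eye; I did not measure the jar corner. The bystanders in view look undisturbed.
- **Contact:** wrist force is about zero, so the robot is touching nothing.

**Close or unclear readings:**
- The twist peaked at 0.45 N m at the stop, near the 0.5 limit.
- The press read 6.6 N once, against the limit of about 6 N.
- The torque's sign while the cap was turning freely was the opposite of what I expected, so I relied on its jump at the stop together with the height.

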